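# Discharge the test cage and hold its gate ajar

## Robot

A 6-joint arm with a two-finger parallel gripper is mounted at the origin on the work surface. World frame = base frame: x ahead of the robot, y to its left, z up, the work surface at z = 0. Lengths are in m, angles in rad, forces in N, time in s.
With the tool pointing down it reaches from about 0.15 to 0.775 m from the base axis. Payload 6.1 kg.
Tool frame: the origin (TCP) lies at the very end of the fingers, on their centre line; the grasp point (between the pads) lies 19 mm behind it; z points along the fingers, y is the direction in which the jaws open and shut (so a half turn about z gives the same grasp; the last joint's range is limited). The gripper opens to 85 mm and grips with 20 to 120 N. Pads are 22 mm wide; open, the fingers measure 114 mm over their backs; the gripper's body (76 mm by 85 mm) begins 54 mm behind the grasp point. The pads swing forward as they close: fully open they stand 13 mm farther back than shut.
Start: joints at [1.332, 0.126, -0.04, 1.405, 0, 1.571], TCP at [0.124, 0.51, 0.196] pointing down, gripper open.
Joint ranges: [-2.72, 2.72], [-0.95, 1.95], [-1.27, 1.35], [-1.78, 2.02], [-1.46, 1.47], [-3.14, 3.14]. Speed limits (rad/s): [2.39, 2.39, 3.01, 3.14, 3.14, 3.14].

## Interface

Orientations are given as a unit quaternion [x, y, z, w].
In Python, from cell import r gives the robot as it stands. The module is installed in compiled form; this text tells all that it offers.
- The arm moves only by the tool carry_out, never from a script. Its argument "commands" is a list of rows, each a list of 5 numbers: the gripper's target within -1 to 1 (shut at 1, half-way at 0, fully open at -1), then the shift along the tool's x, y, z in mm, then the turn about the tool's z in degrees. In form: [[gripper, tx, ty, tz, yaw], ...]. A call has 1 to 20 rows; each row shifts and turns the pose as measured when the row begins, along the tool's axes as they then stand; what a row does not reach is not made up. A row lasts 1/12 s, in which the tool goes at most 41.7 mm and 7.16 degrees, less where a joint would pass 70% of its speed; a pose out of reach is approached as far as the arm can. A call is refused whole if a number of a shift passes 41.7 or a number of a turn 7.16, either way. A call with a gripper value outside its range is refused whole. The fingers move at their own pace and stop on an object; the grip force is fixed at half the most. Time passes only in rows, so rows that do not move let the fingers close. It gives the time, the measured TCP pose, the force and the opening at its end, in the units of the state.
- r.observe(): the state, without advancing time (a new reading comes with each control period).
- r.capture(name): name is "scene" or "top" or "wrist"; returns (picture, depth): 480x640x3 uint8, red, green, blue; 480x640 float32, m along the optical axis (not along the pixel's ray), 0 where there is no reading.
- r.calibration(name): a dict with "intrinsics" (3x3 intrinsics, pixels), "rvec" (rotation vector, rad) and "tvec" (3), from world to camera coordinates, as OpenCV has them; the wrist camera has in their place "mount" (4x4, takes a point from camera to tool coordinates, whose origin is the TCP and whose axes are the flange's). Camera axes: x right, y down, z forward; pixel columns grow to the right and rows downward; lengths in m; the calibration is good to about 2 mm. A picture is of the moment at which its call begins: read the wrist's pose just before it. calibration takes no time and is no camera call.
- r.sign_off(): hands the job in, once; it reports no verdict.
Trained networks look in the newest picture that a camera, given by its name, has taken for a name from the list of things; names that differ only in an ending like _2 or _b are one class to them, and where a whole thing is asked for, a point or a joint stands for the part that bears it (a point fixed in the world has none). Each returns a list of dicts, best first, with "score" (0 to 1); they miss things now and then, are a little off and sometimes report something else, mostly with a low value. They report only what shows in the picture. A call takes as long as a camera call. They do not tell look-alikes from the thing itself.
- r.look_for(camera, query): "uv" ([column, row] in pixels, amid what is visible of it).
- r.trace(camera, query): "mask" (480x640 bool, what is visible of it) and "uv" ([column, row] in pixels, amid what is visible of it).
The state is a dict: "time_s": time; "qpos": joint angles; "qvel": joint speeds; "effort": joint torques, N m; "tcp_pos": TCP position; "tcp_rot": TCP orientation; "force": force on the tool from outside, world axes, zero at the start; "ft_torque": the same for the moment, N m; "grip_width": finger opening in m.
Only numpy, scipy, OpenCV 4.12 (cv2) and the standard library are available. Lean on these libraries where they do the work, as an engineer would, in place of code of your own. Each camera call takes 0.05 s, during which the arm holds its last target.

## Task

Make the test cage safe to look into: first press the spring plunger on the discharge box all the way down to its stop and keep it there for a second. Then take the cage gate's sagging barrel bolt by its upright knob, lift it over the bent lip of the keeper while pulling it back, and with the bolt drawn swing the gate about 20 degrees open. Finish while still gripping the knob, holding the bolt drawn back and the gate ajar, and leave the other things on the bench where they are.

Things in the scene. Friction and masses are not known exactly. Their poses are not given: they have to be found in the camera images.
- plunger_top (a point): Centre of the top of the plunger's black round head (32 mm across, 10 mm thick, on a steel stem), 125 mm above the bench when up. It stands on the discharge box, a grey box 100 x 90 mm, 85 mm high, fixed to the bench to the left of the cage. The head moves straight down; the point moves with it.
- plunger (a joint): How far the plunger is pressed, in m: 0 up, 0.012 at its hard stop. A spring pushes it up with 2 N at the top and 7 N at the stop.
- cage: Bench test cage, fixed: aluminium frame, clear panels, 310 mm wide, 190 mm high. Origin at bench height, midway along the closed gate's line. x axis into the cage (the gate faces -x, to the robot), y along the closed gate from hinge post to latch post, z up. Nothing on cage, keeper or gate but the bolt's knob is higher than 206 mm.
- keeper_lip (a point): Middle of the top edge of the keeper's bent-up lip, 167 mm above the bench, at cage x -28, y 128 mm. The keeper is a dark steel bracket on the front of the latch post, y 125 to 158 mm. The lip (6 mm thick, y 125 to 131 mm) closes its mouth low down; a front cheek (x -47 to -39 mm, 145 to 205 mm high) stops the bolt's nose from coming out forward.
- gate_hinge (a point): Point on the gate's vertical hinge axis, at cage x 0, y -122 mm, 190 mm above the bench; on the right as the robot sees the gate.
- gate (a joint): Opening angle of the gate in rad: 0 shut, grows as its free edge swings out towards the robot (counter-clockwise from above), at most 1.2. The gate is 240 mm wide, 16 mm thick, 14 to 188 mm above the bench. A closing spring (0.3 N m shut, 0.5 N m at 0.35 rad) shuts it when let go.
- bolt: Steel barrel bolt on the gate's front. Origin: middle of its knob, an upright cylinder 18 mm across, 46 mm high, standing above the gate's top, free all round; at cage x -28, y 45 mm, 230 mm above the bench when home and sagging. Axes turn with the gate: y along the bolt to the keeper, -x out of the gate. It lifts straight up by 18 mm at most and drops by its weight (0.2 to 0.42 kg).
- bolt_nose (a point): Underside centre of the bolt's hooked nose (16 x 16 mm, 26 mm high), at the end of the 12 mm rod: 98 mm from the knob's middle towards the latch post and 73 mm below it. When home it hangs 10 mm below the lip's top edge, 4 mm behind the lip, so the bolt must be up by more than 10 mm (14 is good) to pass the lip.
- bolt_draw (a joint): How far the bolt is drawn back along the gate, away from the keeper and towards the hinge, in m: 0 home, 0.042 fully drawn. Unlifted it stops against the lip at 0.004; lifted, the nose is clear of lip and keeper from 0.026 on, and only then can the gate open. A spring pushes the bolt home with 1.6 N at 0 and 3.3 N fully drawn.
- adapter: Bystander: small brass connector adapter, 22 mm across, 36 mm high, standing on the bench; origin under its centre.
- meter: Bystander: grey handheld meter lying flat, 150 x 75 x 32 mm; origin under its centre.
- screwdriver: Bystander: screwdriver with a black handle lying on the bench, 180 mm long, handle towards its -x.
There are look-alikes about, which are no part of the job. Of the things that look like the part that bears plunger_top, take the one that is nearest to the robot's base at the start.

How it is judged:
On the way, in this order (a step that is already met when the one before it is completed fails the run):
1. the discharge plunger is pressed down to its stop (value of joint plunger above 0.0105 m), for 0.4 s.
2. the bolt is drawn clear of the keeper (value of joint bolt_draw above 0.027 m), for 0.1 s.
At the end, for the whole second after the job is handed in: The fingers still grip the bolt (more than 2 N), the bolt is drawn back more than 26 mm, clear of the keeper, and the gate is held still between 11 and 32 degrees open (value of joint bolt_draw above 0.026 m and value of joint gate between 0.19 and 0.56 rad and velocity of joint gate between -0.05 and 0.05 rad/s and contact force between the fingers and bolt above 2 N); the arm keeps its last pose, push and grip.
It fails at once if a bystander on the bench was moved by more than 20 mm (distance of any of adapter, meter, screwdriver from where it was at the start of the episode above 0.02 m).
It also fails if it takes over 48 s, if anything falls off the work surface, if the arm or the gripper's body presses on something with over 40 N, if the wrist force passes 120 N, or if a joint passes its speed limit or range.

## Working session

There is one attempt and no reset: what is moved stays moved. The work goes in short steps, Python scripts to look and compute and a tool call to move; the robot and the scene stay as the last step left them, time stands still between calls to the robot, and variables do not carry over. Pictures are saved under pics/ and viewed, and the job is handed in when it is done.

Besides the shell and the picture viewer there is one more tool, called after "Emit:" in YAML: its name, and indented under it one key for each argument. carry_out: Moves the arm, as the interface text tells. Its arguments: {"type":"object","properties":{"commands":{"type":"array"}},"required":["commands"]}

```bash
mkdir -p pics; ls; cat > h.py <<'E'
import numpy as np,cv2
from cell import r
from scipy.spatial.transform import Rotation as R
def cap(n,f):
    s=r.observe();im,d=r.capture(n);cv2.imwrite('pics/'+f+'.png',im[:,:,::-1]);return s,im,d
def c2w(n,s=None):
    c=r.calibration(n);K=np.array(c['intrinsics'])
    if 'mount' in c:
        T=np.eye(4);T[:3,:3]=R.from_quat(s['tcp_rot']).as_matrix();T[:3,3]=s['tcp_pos'];return K,T@np.array(c['mount'])
    M=np.eye(4);M[:3,:3]=cv2.Rodrigues(np.array(c['rvec'],float))[0];M[:3,3]=np.ravel(c['tvec']);return K,np.linalg.inv(M)
def pts(d,K,T):
    v,u=np.mgrid[:480,:640];P=np.stack([(u-K[0,2])/K[0,0]*d,(v-K[1,2])/K[1,1]*d,d,np.ones_like(d)],-1)
    return (P@T.T)[...,:3]
E
python3 - <<'E'
from h import *
for n in ['scene','top','wrist']:
    s,im,d=cap(n,n+'0');K,T=c2w(n,s);np.savez(n+'0.npz',P=pts(d,K,T),d=d)
    for q in ['plunger_top','bolt','keeper_lip','gate','cage','adapter','meter','screwdriver']:
        try:
            for o in r.trace(n,q)[:3]:
                m=o['mask']&(d>0);print(n,q,round(o['score'],2),np.round(o['uv']),m.sum(),np.round(np.median(pts(d,K,T)[m],0),3))
        except Exception as e: print(n,q,e)
print(r.observe())
E
```

```text
pics
scene plunger_top 0.83 [396. 390.] 272 [0.672 0.437 0.124]
scene plunger_top 0.64 [415. 298.] 181 [0.466 0.302 0.123]
scene plunger_top 0.62 [507. 355.] 233 [0.447 0.513 0.124]
scene bolt 0.9 [306. 217.] 452 [ 0.532 -0.     0.18 ]
scene keeper_lip 0.88 [330. 243.] 187 [0.527 0.1   0.18 ]
scene gate 0.83 [303. 219.] 1378 [ 0.541 -0.009  0.185]
scene gate 0.5 [258. 255.] 16093 [0.676 0.022 0.178]
scene cage 0.8 [259. 255.] 15940 [0.677 0.023 0.178]
scene cage 0.31 [418. 297.] 119 [0.467 0.304 0.124]
scene adapter 0.42 [387. 275.] 93 [0.369 0.135 0.016]
scene meter 0.64 [275. 186.] 492 [ 0.363 -0.393  0.031]
scene meter 0.5 [418. 300.] 165 [0.467 0.302 0.123]
scene meter 0.34 [306. 215.] 421 [ 0.532 -0.     0.18 ]
scene screwdriver 0.84 [347. 377.] 682 [0.667 0.309 0.019]
top plunger_top 0.62 [146. 262.] 130 [0.44  0.511 0.123]
top bolt 0.72 [350. 250.] 412 [ 0.524 -0.007  0.18 ]
top keeper_lip 0.52 [308. 246.] 183 [0.522 0.089 0.184]
top keeper_lip 0.16 [287. 315.] 58 [0.359 0.128 0.034]
top gate 0.97 [368. 249.] 2044 [ 0.539 -0.048  0.181]
top cage 0.88 [373. 215.] 12692 [ 0.625 
[... 218 characters left out ...]
.304 0.021]
{'time_s': 1.35, 'qpos': array([ 1.33199872e+00,  1.25805098e-01, -3.95833838e-02,  1.40535558e+00,
       -4.78191529e-06,  1.57081514e+00]), 'qvel': array([ 9.41251564e-04, -4.24196189e-04, -4.22790114e-04, -8.30315425e-05,
        5.69441008e-04,  8.46253556e-04]), 'effort': array([-1.83601987e-03, -4.35714126e+01,  3.53078091e+01,  1.83256736e-03,
       -3.93651430e-05,  1.20937355e-05]), 'tcp_pos': array([0.12418532, 0.51011469, 0.19569947]), 'tcp_rot': array([1.19124655e-01, 9.92879306e-01, 2.56622193e-05, 5.48653683e-06]), 'force': array([-0.70352235,  0.00970767,  0.05537521]), 'ft_torque': array([-0.03371629, -0.00976615,  0.00448384]), 'grip_width': 0.0851614885203771}
```

View pics/scene0.png

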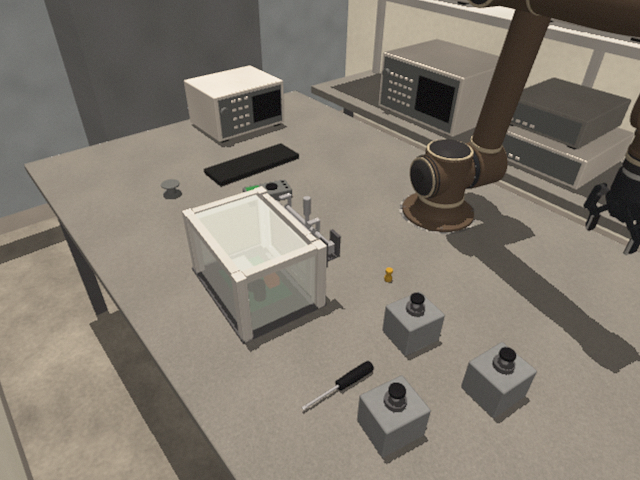

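View pics/top0.png

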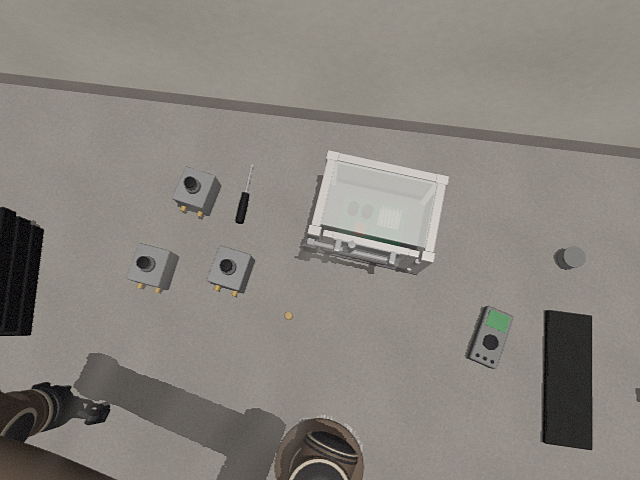

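The scene picture shows three discharge boxes: heads at about (417,298), (507,355) and (397,390). The nearest to the base is the one at (417,298), world about (0.466, 0.302). The bolt knob is at (307,207), the keeper at (335,243).

```bash
python3 - <<'E'
import numpy as np
for n in ['scene','top']:
    P=np.load(n+'0.npz')['P'].reshape(-1,3)
    def st(m,l):
        q=P[m]; 
        if len(q): print(n,l,len(q),'mean',np.round(q.mean(0),4),'min',np.round(q.min(0),4),'max',np.round(q.max(0),4))
    st((P[:,2]>.118)&(P[:,2]<.14)&(abs(P[:,0]-.465)<.04)&(abs(P[:,1]-.302)<.04),'plunger')
    st((P[:,2]>.211)&(P[:,2]<.265)&(abs(P[:,0]-.53)<.08)&(abs(P[:,1]-.01)<.15),'knob')
    st((P[:,2]>.25)&(P[:,2]<.265)&(abs(P[:,0]-.53)<.08)&(abs(P[:,1]-.01)<.15),'knobtop')
    m=(P[:,2]>.18)&(P[:,2]<.208)&(abs(P[:,0]-.6)<.2)&(abs(P[:,1])<.25);st(m,'frame')
    import cv2
    print(cv2.minAreaRect((P[m][:,:2]*1000).astype(np.float32)))
    m=(P[:,2]>.187)&(P[:,2]<.194)&(abs(P[:,0]-.6)<.2)&(abs(P[:,1])<.25);st(m,'frame190')
    b=cv2.minAreaRect((P[m][:,:2]*1000).astype(np.float32));print(b,cv2.boxPoints(b))
E
```

```text
scene plunger 134 mean [0.4656 0.3017 0.1235] min [0.449  0.2871 0.1181] max [0.4803 0.3155 0.1278]
scene knob 125 mean [ 0.5322 -0.0017  0.2349] min [ 0.5192 -0.0123  0.2116] max [0.5388 0.0046 0.2544]
scene knobtop 27 mean [ 0.5297 -0.0042  0.252 ] min [ 0.5192 -0.0123  0.2502] max [0.5376 0.0024 0.2544]
scene frame 7769 mean [ 0.6535 -0.0452  0.1867] min [ 0.5043 -0.2293  0.18  ] max [0.7782 0.1108 0.2079]
((635.2095336914062, -59.56623840332031), (317.29736328125, 258.39581298828125), 84.29124450683594)
scene frame190 2476 mean [ 0.6694 -0.0411  0.189 ] min [ 0.5066 -0.2275  0.187 ] max [0.7774 0.1108 0.194 ]
((635.1602783203125, -58.36737060546875), (314.81378173828125, 257.5984802246094), 84.26679229736328) [[ 491.2809   -202.1203  ]
 [ 747.5909   -227.85349 ]
 [ 779.0397     85.38556 ]
 [ 522.7297    111.118744]]
top plunger 122 mean [0.4603 0.2986 0.1238] min [0.4458 0.2835 0.1182] max [0.4752 0.3151 0.129 ]
top knob 73 mean [ 0.5236 -0.0059  0.2446] min [ 0.517  -0.0146  0.2129] max [0.534  0.0024 0.2555]
top knobtop 40 mean [ 0.5258 -0.0064  0.2523] min [ 0.517  -0.0133  0.2501] max [0.534  0.0007 0.2555]
top frame 10468 mean [ 0.6463 -0.0631  0.1865] min [ 0.5021 -0.2293  0.18  ] max [0.776  0.1072 0.2076]
((630.899169921875, -61.432861328125), (312.3973083496094, 259.9534606933594), 83.9631118774414)
top frame190 3533 mean [ 0.6556 -0.0671  0.189 ] min [ 0.5032 -0.2288  0.187 ] max [0.7738 0.1024 0.194 ]
((630.9796142578125, -62.37998962402344), (309.33868408203125, 258.1737365722656), 84.34049987792969) [[ 487.26904 -203.5653 ]
 [ 744.1843  -229.02548]
 [ 774.6902    78.80533]
 [ 517.7749   104.2655 ]]
```

```bash
python3 - <<'E'
from h import *
im=cv2.imread('pics/top0.png');cv2.imwrite('pics/topz.png',cv2.resize(im[140:290,280:460],(800,666))[:600])
im=cv2.imread('pics/scene0.png');cv2.imwrite('pics/scz.png',cv2.resize(im[180:300,180:350],(800,565)))
E
```

```text
(no output)
```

View pics/topz.png

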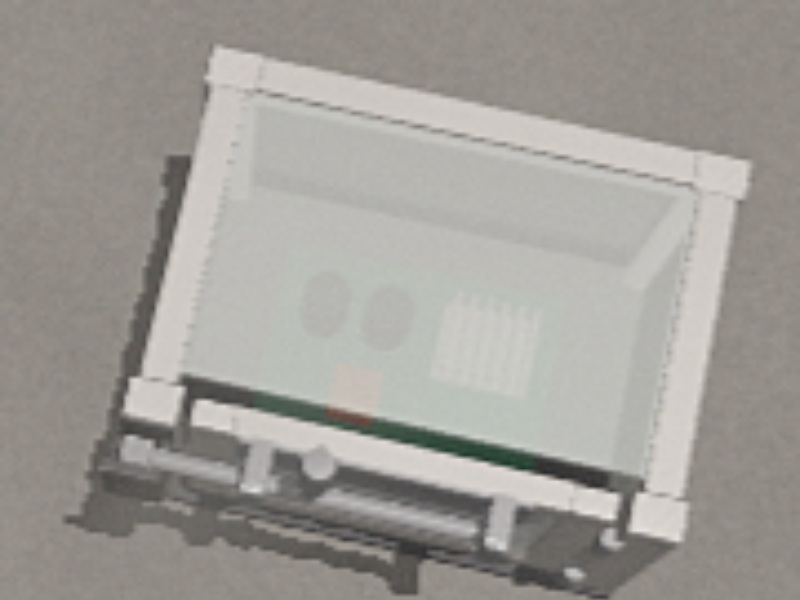

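View pics/scz.png

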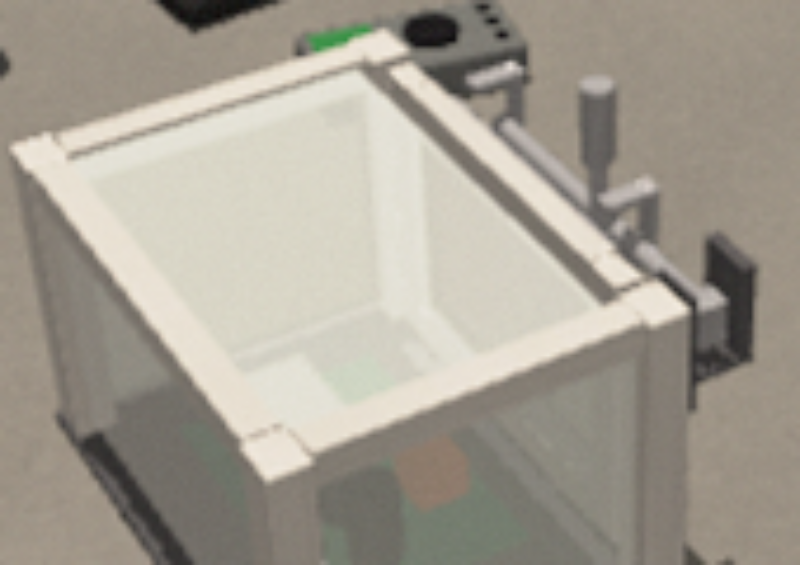

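Emit:
carry_out:
  commands:
    - [1, 0, 0, -20, 0]
    - [1, -19, -6, -20, 0]
    - [1, -38, -12.4, -5, 0]
    - [1, -38, -12.4, 0, 0]
    - [1, -38, -12.4, 0, 0]
    - [1, -38, -12.4, 0, 0]
    - [1, -38, -12.4, 0, 0]
    - [1, -38, -12.4, 0, 0]
    - [1, -30, -10, 0, 0]
    - [1, 0, 0, 0, 0]

```text
time_s: 2.18
tcp_pos: [0.3815, 0.3524, 0.242]
tcp_rot: [0.115, 0.993, 0.0, 0.001]
force: [0.3, 0.2, 0.7]
grip_width: 0.0002
```

```bash
cat >> h.py <<'E'
def to(s,p):
    "shift in tool axes mm"
    return np.round(R.from_quat(s['tcp_rot']).inv().apply(np.array(p)-s['tcp_pos'])*1000,1)
def wr(tag,qs):
    s,im,d=cap('wrist',tag);K,T=c2w('wrist',s);P=pts(d,K,T);np.savez(tag,P=P)
    for q in qs:
        for o in r.trace('wrist',q)[:3]:
            m=o['mask']&(d>0);print(q,round(o['score'],2),np.round(o['uv']),m.sum(),np.round(np.median(P[m],0),4) if m.any() else None)
    return s,P
E
python3 - <<'E'
from h import *
s,P=wr('w1',['plunger_top','bolt'])
print(s['time_s'],s['tcp_pos'],s['tcp_rot'],s['grip_width'],s['force'],s['qpos'])
print(r.calibration('wrist')['mount'])
E
```

```text
plunger_top 0.92 [277. 307.] 412 [0.4559 0.2947 0.1256]
plunger_top 0.63 [495. 248.] 907 [0.4397 0.5097 0.1257]
bolt 0.23 [ 43. 400.] 6564 [ 0.5494 -0.032   0.0602]
2.1833 [0.38148646 0.35240059 0.242046  ] [1.14635428e-01 9.93407039e-01 6.38608994e-05 1.08177094e-03] 0.00019114395696160692 [0.34705542 0.18105457 0.68594527] [ 0.74678006  0.11891881  0.05388346  1.50425521 -0.00155881  0.97655503]
[[ 3.25790676e-04 -9.57411121e-01 -2.88727968e-01  7.32694554e-02]
 [ 9.99999941e-01  2.80568979e-04  1.98009207e-04 -1.29458503e-04]
 [-1.08568106e-04 -2.88728015e-01  9.57411156e-01 -1.79074299e-01]
 [ 0.00000000e+00  0.00000000e+00  0.00000000e+00  1.00000000e+00]]
```

View pics/w1.png

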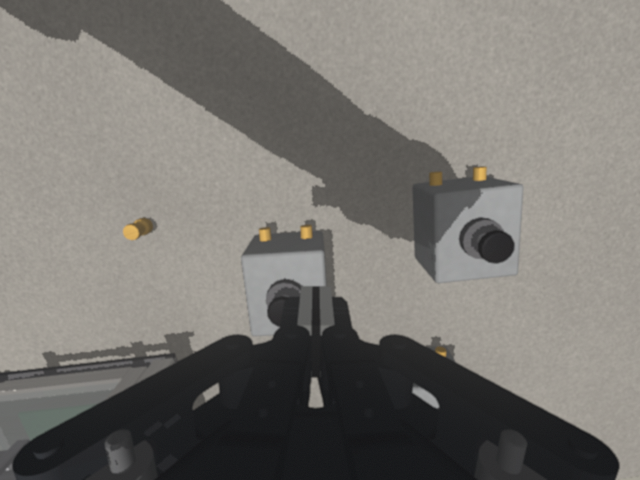

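The wrist picture shows our box at (285,290) with its head at (283,305), partly hidden by the fingers. The second box is at right (490,245).

```bash
python3 - <<'E'
from h import *
from scipy.optimize import least_squares
for f in ['w1','scene0','top0']:
    P=np.load(f+'.npz')['P'].reshape(-1,3)
    for c0 in [(.463,.300),(.443,.512)]:
        m=(P[:,2]>.12)&(P[:,2]<.131)&(np.hypot(P[:,0]-c0[0],P[:,1]-c0[1])<.03);q=P[m][:,:2]
        # smallest disc of r=16mm covering: penalise outside, plus hull
        h=cv2.convexHull((q*1000).astype(np.float32))[:,0]
        print(f,c0,m.sum(),np.round(cv2.minEnclosingCircle((q*1000).astype(np.float32)),1) if 0 else cv2.minEnclosingCircle((q*1000).astype(np.float32)), 'x',q[:,0].min(),q[:,0].max(),'y',q[:,1].min(),q[:,1].max())
s=r.observe();print(to(s,[.462,.298,.135]),R.from_quat(s['tcp_rot']).as_matrix())
E
```

```text
w1 (0.463, 0.3) 369 ((460.66046142578125, 298.6606750488281), 15.393818855285645) x 0.4458134547974302 0.47490010197983634 y 0.2846923184122958 0.3080561645553795
w1 (0.443, 0.512) 920 ((441.9288024902344, 511.3584899902344), 16.04701042175293) x 0.4260037128199756 0.45687464104855524 y 0.49570427198803046 0.5273601265190786
scene0 (0.463, 0.3) 122 ((464.55633544921875, 299.7931823730469), 15.842835426330566) x 0.4489733072515002 0.4802883802031377 y 0.28709356751051424 0.3154934621769522
scene0 (0.443, 0.512) 175 ((444.16632080078125, 512.7841796875), 16.639978408813477) x 0.4276887820702929 0.4607016492606989 y 0.49724932602728455 0.527979575577069
top0 (0.463, 0.3) 114 ((460.7610168457031, 299.30169677734375), 15.783648490905762) x 0.4458227170942956 0.4751521723579608 y 0.28352467456092617 0.3150787015406439
top0 (0.443, 0.512) 115 ((440.95806884765625, 510.1595458984375), 15.757561683654785) x 0.4260509696475011 0.4554363612390345 y 0.49441480606061805 0.5258241004877374
[-95.1 -36.8 107.2] [[-9.74662698e-01  2.23679630e-01  2.21211885e-04]
 [ 2.23679738e-01  9.74662091e-01  1.08787027e-03]
 [ 2.77275822e-05  1.10978719e-03 -9.99999384e-01]]
```

Emit:
carry_out:
  commands:
    - [1, -32, -12, 20, 0]
    - [1, -32, -12, 20, 0]
    - [1, -24, -9, 20, 0]
    - [1, -8, -3, 10, 0]
    - [1, 0, 0, 0, 0]

```text
time_s: 2.75
tcp_pos: [0.4609, 0.3044, 0.1719]
tcp_rot: [0.105, 0.994, 0.003, 0.001]
force: [-0.0, 0.4, 0.2]
grip_width: 0.0002
```

```bash
python3 - <<'E'
from h import *
s=r.observe();print(s['tcp_pos'],to(s,[.462,.299,.135]),s['force'])
E
```

```text
[0.46093364 0.30439994 0.17193844] [-2.1 -5.3 36.9] [-0.02072377  0.38422607  0.18330189]
```

Emit:
carry_out:
  commands:
    - [1, -2, -5, 20, 0]
    - [1, 0, 0, 20, 0]
    - [1, 0, 0, 8, 0]
    - [1, 0, 0, 5, 0]
    - [1, 0, 0, 4, 0]

```text
time_s: 3.17
tcp_pos: [0.4575, 0.3059, 0.1175]
tcp_rot: [0.101, 0.995, 0.006, 0.001]
force: [-0.7, -0.0, 0.3]
grip_width: 0.0
```

```bash
python3 - <<'E'
from h import *
s,P=wr('w2',['plunger_top'])
print(s['tcp_pos'],s['force'],s['qpos'],s['qvel'])
im=cv2.imread('pics/w2.png');cv2.imwrite('pics/w2z.png',cv2.resize(im[200:400,200:440],(720,600)))
s,im,d=cap('scene','s2')
cv2.imwrite('pics/s2z.png',cv2.resize(im[200:360,320:520,::-1],(750,600)))
E
```

```text
plunger_top 0.63 [306. 277.] 1478 [0.455  0.3    0.1256]
[0.45746645 0.30591615 0.11748178] [-0.69179246 -0.03321475  0.27009017] [ 0.58521234  0.17587945 -0.15209239  1.23363913  0.00699627  0.78830378] [ 0.02750134  0.00434545 -0.08298142 -0.09889824  0.00275101  0.00705926]
```

View pics/w2z.png

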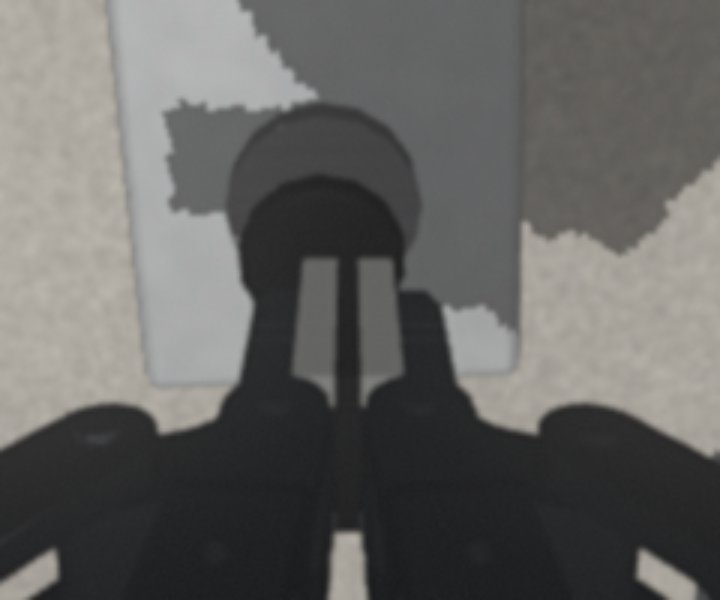

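View pics/s2z.png

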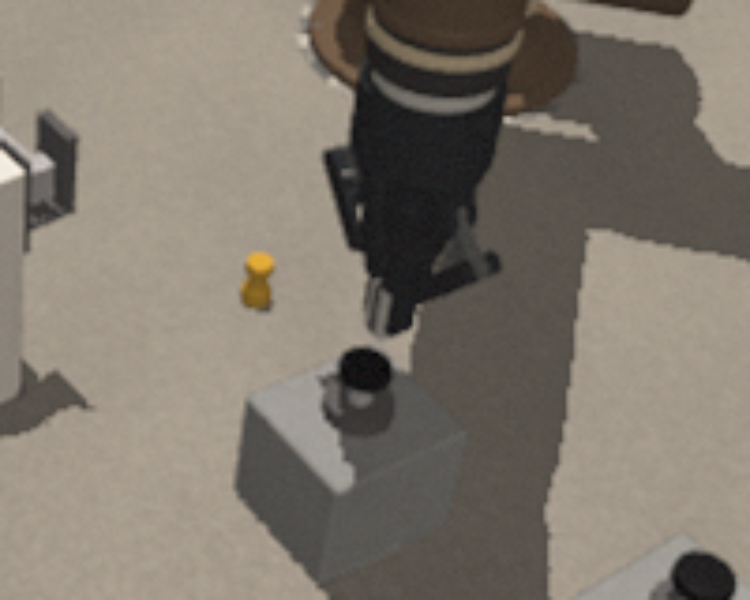

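```bash
python3 - <<'E'
from h import *
s=r.observe();print(s['time_s'],s['tcp_pos'],s['qvel'],s['force'],s['grip_width'])
c=r.calibration('scene')
for p in [s['tcp_pos'],[.462,.299,.125]]:
    print(np.round(cv2.projectPoints(np.array([p],float),np.array(c['rvec']),np.array(c['tvec']),np.array(c['intrinsics']),None)[0].ravel()))
s,im,d=cap('scene','s3');K,T=c2w('scene');P=pts(d,K,T)
Q=P.reshape(-1,3);m=(abs(Q[:,0]-.46)<.06)&(abs(Q[:,1]-.3)<.06)&(Q[:,2]>.09)
for v in range(264,304,3): print(v,[tuple(np.round(P[v,u]*1000).astype(int)) for u in (414,418,421,425)])
E
```

```text
3.3167 [0.45821944 0.30561497 0.11794836] [-0.00931842 -0.00135415  0.01144483 -0.00150036 -0.00187685 -0.0030086 ] [0.42019804 0.14477595 0.09509612] -4.003799370603483e-05
[420. 299.]
[417. 296.]
264 [(np.int64(467), np.int64(281), np.int64(206)), (np.int64(475), np.int64(296), np.int64(220)), (np.int64(468), np.int64(299), np.int64(218)), (np.int64(477), np.int64(314), np.int64(233))]
267 [(np.int64(271), np.int64(143), np.int64(1)), (np.int64(470), np.int64(294), np.int64(208)), (np.int64(466), np.int64(298), np.int64(209)), (np.int64(478), np.int64(316), np.int64(227))]
270 [(np.int64(282), np.int64(153), np.int64(2)), (np.int64(470), np.int64(295), np.int64(201)), (np.int64(465), np.int64(299), np.int64(201)), (np.int64(475), np.int64(315), np.int64(217))]
273 [(np.int64(288), np.int64(159), np.int64(-2)), (np.int64(469), np.int64(296), np.int64(192)), (np.int64(470), np.int64(304), np.int64(199)), (np.int64(473), np.int64(316), np.int64(208))]
276 [(np.int64(297), np.int64(167), np.int64(-2)), (np.int64(467), np.int64(296), np.int64(183)), (np.int64(470), np.int64(305), np.int
[... 1079 characters left out ...]
p.int64(297), np.int64(125)), (np.int64(449), np.int64(300), np.int64(123)), (np.int64(1106), np.int64(735), np.int64(843))]
297 [(np.int64(469), np.int64(297), np.int64(124)), (np.int64(463), np.int64(303), np.int64(125)), (np.int64(459), np.int64(308), np.int64(126)), (np.int64(416), np.int64(290), np.int64(86))]
300 [(np.int64(475), np.int64(303), np.int64(123)), (np.int64(470), np.int64(309), np.int64(124)), (np.int64(464), np.int64(313), np.int64(124)), (np.int64(420), np.int64(295), np.int64(83))]
303 [(np.int64(479), np.int64(307), np.int64(119)), (np.int64(471), np.int64(312), np.int64(118)), (np.int64(465), np.int64(315), np.int64(117)), (np.int64(428), np.int64(301), np.int64(83))]
```

```bash
python3 - <<'E'
from h import *
s,im,d=cap('wrist','w3');K,T=c2w('wrist',s);P=pts(d,K,T);M=R.from_quat(s['tcp_rot']).as_matrix()
L=(P-s['tcp_pos'])@M*1000
for v in range(255,360,5): print(v,[tuple(np.round(L[v,u]).astype(int).tolist()) for u in (290,307,325,340)])
E
```

```text
255 [(5, -16, 19), (4, -5, 20), (4, 6, 21), (0, 16, 33)]
260 [(1, -16, 20), (11, -5, -7), (1, 6, 21), (-4, 16, 33)]
265 [(8, -14, -6), (8, -5, -8), (8, 5, -6), (-3, 16, 21)]
270 [(5, -14, -7), (5, -5, -8), (5, 5, -7), (-11, 17, 34)]
275 [(3, -14, -8), (2, -5, -7), (2, 5, -8), (-14, 17, 32)]
280 [(-1, -14, -8), (-1, -5, -8), (-1, 5, -7), (-18, 17, 33)]
285 [(-4, -14, -8), (-4, -5, -7), (-4, 5, -7), (-22, 17, 32)]
290 [(-7, -14, -8), (11, -4, -45), (11, 4, -45), (-26, 17, 34)]
295 [(-9, -14, -8), (11, -4, -50), (11, 4, -50), (-29, 17, 33)]
300 [(7, -11, -47), (11, -4, -55), (10, 4, -54), (7, 11, -46)]
305 [(7, -11, -51), (11, -3, -59), (10, 4, -58), (6, 10, -51)]
310 [(6, -11, -55), (11, -3, -64), (11, 4, -63), (7, 10, -56)]
315 [(7, -10, -60), (11, -3, -67), (11, 3, -67), (6, 10, -59)]
320 [(7, -10, -64), (10, -3, -70), (11, 3, -70), (7, 9, -65)]
325 [(12, -9, -77), (11, -3, -74), (11, 3, -74), (11, 9, -75)]
330 [(13, -9, -80), (12, -3, -79), (12, 3, -79), (13, 8, -81)]
335 [(13, -8, -84), (12, -3, -83), (11, 3, -81), (13, 8, -84)]
340 [(12, -8, -85), (11, -3, -84), (12, 3, -85), (11, 8, -84)]
345 [(12, -8, -88), (12, -3, -88), (12, 3, -88), (12, 8, -88)]
350 [(12, -8, -90), (10, -3, -88), (12, 3, -90), (12, 7, -90)]
355 [(11, -8, -92), (9, -3, -89), (11, 3, -91), (12, 7, -93)]
```

The reported TCP is about 43 mm beyond the visible fingertips, in both the wrist and scene depth. Wrist picture: pad ends at (307,288), in tool z about −45. The head is still up and there is no force, so I'll treat the fingertip as TCP z + ~43 mm and go down by feel.

Emit:
carry_out:
  commands:
    - [1, -5, -6, 4, 0]
    - [1, -3, -4, 8, 0]
    - [1, 0, 0, 8, 0]
    - [1, 0, 0, 4, 0]
    - [1, 0, 0, 0, 0]

```text
time_s: 3.83
tcp_pos: [0.4668, 0.2931, 0.0936]
tcp_rot: [0.103, 0.995, 0.007, 0.003]
force: [0.2, 0.2, -0.6]
grip_width: -0.0002
```

```bash
python3 - <<'E'
from h import *
s=r.observe();print(s['tcp_pos'],s['tcp_rot'],to(s,[.462,.299,.083]),s['force'])
s,im,d=cap('scene','s4')
cv2.imwrite('pics/s4z.png',cv2.resize(im[200:360,320:520,::-1],(750,600)))
E
```

```text
[0.46678312 0.29314319 0.09355315] [0.10268337 0.99468427 0.00692002 0.00338118] [ 5.9  4.6 10.6] [ 0.15069093  0.1573222  -0.61483584]
```

View pics/s4z.png

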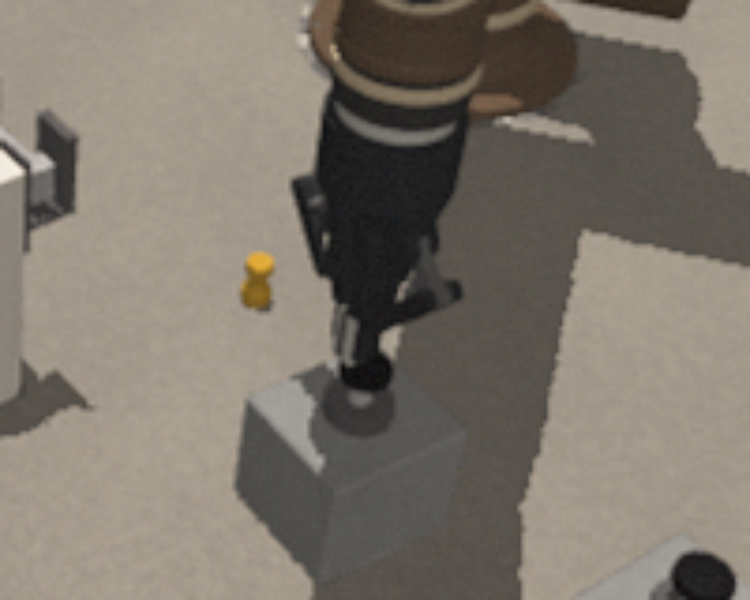

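The tip is just above the head (365,370 in the zoom), slightly off towards the base. Small correction, then press.

Emit:
carry_out:
  commands:
    - [1, 5, 4, 0, 0]
    - [1, 0, 0, 4, 0]
    - [1, 0, 0, 5, 0]
    - [1, 0, 0, 5, 0]
    - [1, 0, 0, 4, 0]

```text
time_s: 4.3
tcp_pos: [0.4631, 0.2988, 0.0769]
tcp_rot: [0.103, 0.995, 0.007, 0.005]
force: [-9.0, -6.8, 43.3]
grip_width: 0.0001
```

Emit:
carry_out:
  commands:
    - [1, 0, 0, 0, 0]

```text
time_s: 4.38
tcp_pos: [0.4631, 0.2988, 0.0778]
tcp_rot: [0.103, 0.995, 0.007, 0.005]
force: [-3.3, -2.8, 6.5]
grip_width: -0.0003
```

```bash
python3 - <<'E'
from h import *
s=r.observe();print(s['tcp_pos'],s['force'])
s,im,d=cap('scene','s5');s2=r.observe();print(s2['tcp_pos'],s2['force'])
cv2.imwrite('pics/s5z.png',cv2.resize(im[200:360,320:520,::-1],(750,600)))
K,T=c2w('scene');P=pts(d,K,T)
for v in range(288,310,2): print(v,[tuple(np.round(P[v,u]*1000).astype(int).tolist()) for u in (414,418,421,425)])
E
```

```text
[0.46308457 0.29877738 0.07779777] [-3.33672018 -2.83522781  6.54610778]
[0.46305615 0.29874121 0.07770596] [-1.78716231 -3.47286961  6.93345468]
288 [(471, 294, 149), (478, 309, 164), (474, 313, 165), (481, 328, 180)]
290 [(474, 297, 148), (476, 309, 157), (478, 318, 165), (482, 329, 176)]
292 [(475, 299, 144), (472, 307, 147), (481, 320, 163), (483, 331, 172)]
294 [(475, 300, 138), (472, 308, 142), (465, 310, 140), (326, 230, -3)]
296 [(474, 300, 132), (473, 309, 138), (465, 312, 136), (333, 236, -2)]
298 [(474, 301, 126), (472, 309, 132), (464, 312, 128), (415, 290, 82)]
300 [(475, 303, 122), (471, 310, 125), (459, 310, 118), (422, 296, 84)]
302 [(472, 302, 114), (466, 308, 115), (458, 310, 112), (426, 300, 84)]
304 [(478, 307, 115), (472, 313, 116), (463, 315, 112), (430, 303, 83)]
306 [(478, 308, 110), (471, 313, 109), (460, 314, 104), (437, 308, 84)]
308 [(472, 305, 98), (464, 310, 97), (458, 313, 96), (441, 312, 84)]
```

View pics/s5z.png

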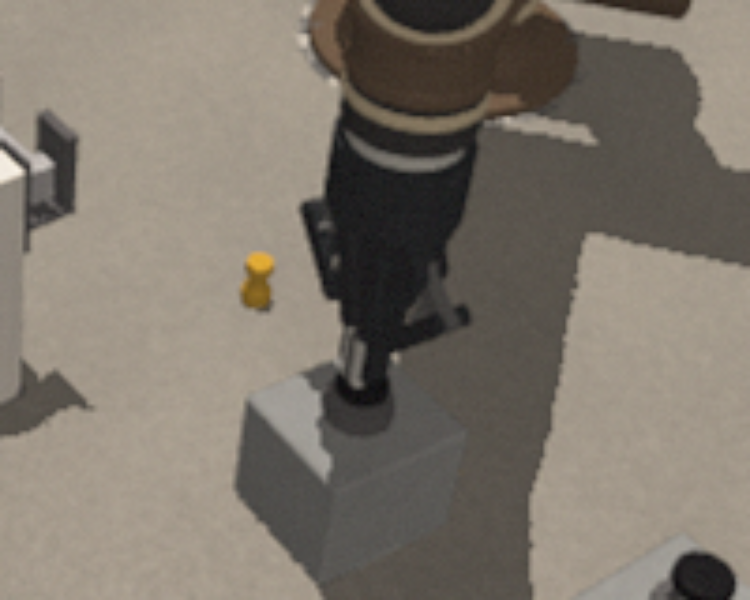

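The head is pressed (top about 0.113–0.115 m), and the 7 N force fits the stop. Holding with slight push for over a second.

Emit:
carry_out:
  commands:
    - [1, 0, 0, 1, 0]
    - [1, 0, 0, 1, 0]
    - [1, 0, 0, 1, 0]
    - [1, 0, 0, 1, 0]
    - [1, 0, 0, 1, 0]
    - [1, 0, 0, 1, 0]
    - [1, 0, 0, 1, 0]
    - [1, 0, 0, 1, 0]
    - [1, 0, 0, 1, 0]
    - [1, 0, 0, 1, 0]
    - [1, 0, 0, 1, 0]
    - [1, 0, 0, 1, 0]
    - [1, 0, 0, 1, 0]
    - [1, 0, 0, 1, 0]

```text
time_s: 5.6
tcp_pos: [0.4636, 0.299, 0.0775]
tcp_rot: [0.102, 0.995, 0.011, 0.012]
force: [-1.9, -3.5, 9.4]
grip_width: -0.0001
```

```bash
python3 - <<'E'
from h import *
s,im,d=cap('scene','s6')
c=r.calibration('scene')
for z in (.125,.113,.119): print(z,cv2.projectPoints(np.array([[.462,.299,z]],float),np.array(c['rvec']),np.array(c['tvec']),np.array(c['intrinsics']),None)[0].ravel())
a=cv2.imread('pics/s4.png');b=cv2.imread('pics/s6.png')
for x in (412,416,420):
  print(x,'up',a[290:318,x].mean(1).astype(int).tolist());print(x,'dn',b[290:318,x].mean(1).astype(int).tolist())
e=r.trace('scene','plunger_top')
for o in e[:3]: print(o['uv'],o['mask'].sum(),np.where(o['mask'].any(1))[0][[0,-1]])
s=r.observe();print(s['tcp_pos'],s['force'])
E
```

```text
0.125 [416.83406941 295.60790053]
0.113 [416.06739173 299.56034036]
0.119 [416.44935873 297.59119263]
412 up [102, 105, 110, 109, 111, 116, 107, 72, 26, 21, 21, 15, 26, 49, 60, 65, 59, 55, 52, 53, 55, 57, 57, 54, 55, 65, 80, 87]
412 dn [84, 90, 88, 87, 86, 69, 65, 64, 57, 58, 53, 45, 30, 15, 20, 8, 21, 43, 54, 57, 54, 57, 60, 56, 55, 62, 76, 86]
416 up [29, 30, 29, 31, 35, 33, 36, 18, 18, 21, 19, 17, 18, 19, 64, 101, 112, 110, 85, 49, 57, 53, 58, 58, 57, 56, 66, 82]
416 dn [48, 87, 109, 107, 104, 97, 86, 80, 72, 62, 56, 63, 81, 54, 16, 21, 22, 14, 31, 48, 57, 53, 56, 58, 57, 55, 67, 80]
420 up [19, 23, 27, 23, 23, 13, 17, 17, 22, 23, 19, 25, 10, 17, 41, 52, 56, 58, 52, 58, 53, 52, 58, 55, 55, 63, 78, 84]
420 dn [27, 26, 21, 31, 26, 29, 30, 29, 32, 29, 31, 22, 19, 18, 14, 23, 14, 28, 43, 52, 56, 55, 55, 56, 54, 63, 77, 86]
[398.3, 390.9] 254 [382 400]
[507.5, 355.9] 180 [348 363]
[0.46359114 0.29899364 0.0775023 ] [-3.75540386 -3.17530342  9.32577182]
```

Emit:
carry_out:
  commands:
    - [1, 0, 0, -15, 0]
    - [1, 0, 0, -35, 0]
    - [-1, 0, 0, -40, 0]
    - [-1, 0, 0, -40, 0]
    - [-1, 0, 0, -40, 0]
    - [-1, -8, -20, -20, -1.5]
    - [-1, -13, -35, 0, -1.5]
    - [-1, -15, -36, 0, -1.5]
    - [-1, -15, -36, 0, -1.5]
    - [-1, -15, -36, 0, 0]
    - [-1, -12, -30, 0, 0]
    - [-1, -8, -20, 0, 0]
    - [-1, 0, 0, 0, 0]
    - [-1, 0, 0, 0, 0]

```text
time_s: 6.87
tcp_pos: [0.5197, 0.0681, 0.268]
tcp_rot: [0.043, 0.999, 0.012, 0.014]
force: [-0.9, 1.4, 0.2]
grip_width: 0.0855
```

```bash
python3 - <<'E'
from h import *
s,P=wr('w7',['bolt'])
print(s['tcp_pos'],s['tcp_rot'],s['force'],s['grip_width'],to(s,[.526,-.005,.173]))
print(R.from_quat(s['tcp_rot']).as_matrix().round(3))
Q=P.reshape(-1,3);m=(Q[:,2]>.249)&(Q[:,2]<.26)&(abs(Q[:,0]-.53)<.04)&(abs(Q[:,1])<.04);print(m.sum(),Q[m].mean(0),Q[m].min(0),Q[m].max(0))
m=(Q[:,2]>.21)&(Q[:,2]<.26)&(abs(Q[:,0]-.53)<.04)&(abs(Q[:,1])<.04);print(m.sum(),Q[m].mean(0),Q[m].min(0),Q[m].max(0))
E
```

```text
bolt 0.67 [206. 246.] 4415 [ 0.5245 -0.0039  0.1818]
[0.51973301 0.06811585 0.26799629] [0.04307495 0.99890508 0.0120863  0.0136785 ] [-0.88774402  1.3973199   0.15379858] 0.08551298608292883 [-10.1 -74.7  93.4]
[[-0.996  0.086  0.028]
 [ 0.086  0.996  0.023]
 [-0.026  0.025 -0.999]]
644 [ 0.5266021  -0.00516828  0.25335706] [ 0.51865153 -0.01462031  0.24900776] [0.53617425 0.00313512 0.25548157]
1303 [ 0.52455827 -0.00331889  0.24214332] [ 0.51841136 -0.01462031  0.2102217 ] [0.53617425 0.00318015 0.25548157]
```

View pics/w7.png

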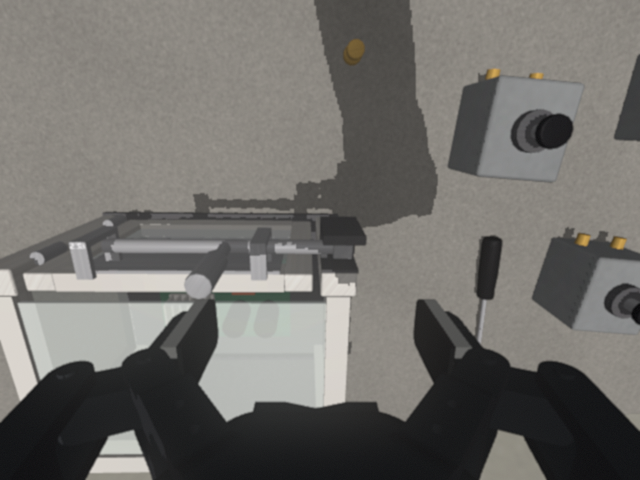

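Emit:
carry_out:
  commands:
    - [-1, -4, -25, 5, -1]
    - [-1, -4, -30, 10, 0]
    - [-1, -3, -16, 10, 0]
    - [-1, 0, -4, 0, 0]
    - [-1, 0, 0, 0, 0]

```text
time_s: 7.38
tcp_pos: [0.5261, -0.0003, 0.2406]
tcp_rot: [0.027, 0.999, 0.013, 0.014]
force: [-0.4, -0.1, 0.5]
grip_width: 0.0851
```

```bash
python3 - <<'E'
from h import *
s=r.observe();print(s['tcp_pos'],s['tcp_rot'],s['force'],to(s,[.5275,-.0045,.175]))
E
```

```text
[ 5.26067956e-01 -2.79141382e-04  2.40631360e-01] [0.02673421 0.99945332 0.01334482 0.01415122] [-0.37972189 -0.10100502  0.5050022 ] [ 0.2 -5.9 65.5]
```

Emit:
carry_out:
  commands:
    - [-1, 0, -6, 5, 2]
    - [-1, 0, 0, 20, 0]
    - [-1, 0, 0, 20, 0]
    - [-1, 0, 0, 14, 0]
    - [-1, 0, 0, 0, 0]

```text
time_s: 7.8
tcp_pos: [0.5287, 0.0009, 0.1822]
tcp_rot: [0.045, 0.999, 0.015, 0.017]
force: [-0.3, 0.5, -0.9]
grip_width: 0.0854
```

```bash
python3 - <<'E'
from h import *
s,P=wr('w8',['bolt'])
print(s['tcp_pos'],s['tcp_rot'],s['force'],to(s,[.5275,-.0045,.175]))
s,im,d=cap('scene','s8')
cv2.imwrite('pics/s8z.png',cv2.resize(im[150:300,200:400,::-1],(800,600)))
E
```

```text
bolt 0.95 [301. 274.] 10008 [ 0.5235 -0.0069  0.1819]
bolt 0.35 [466. 256.] 5007 [0.5214 0.0853 0.1869]
[0.52873215 0.00090289 0.18217129] [0.04492648 0.99874603 0.01465211 0.01653141] [-0.32401929  0.47222955 -0.91176948] [ 1.  -5.7  7. ]
```

View pics/w8.png

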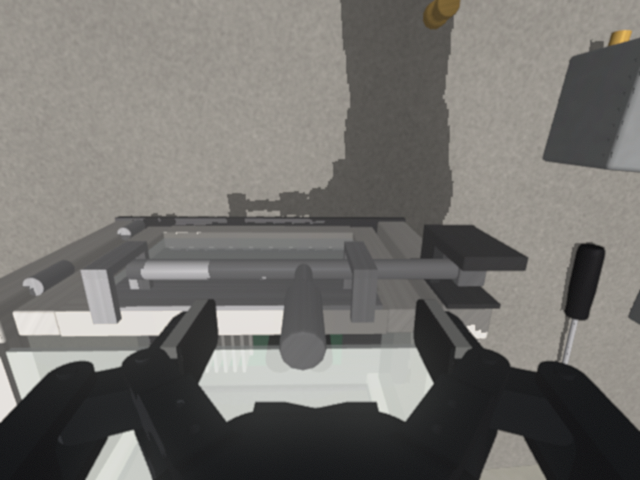

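View pics/s8z.png

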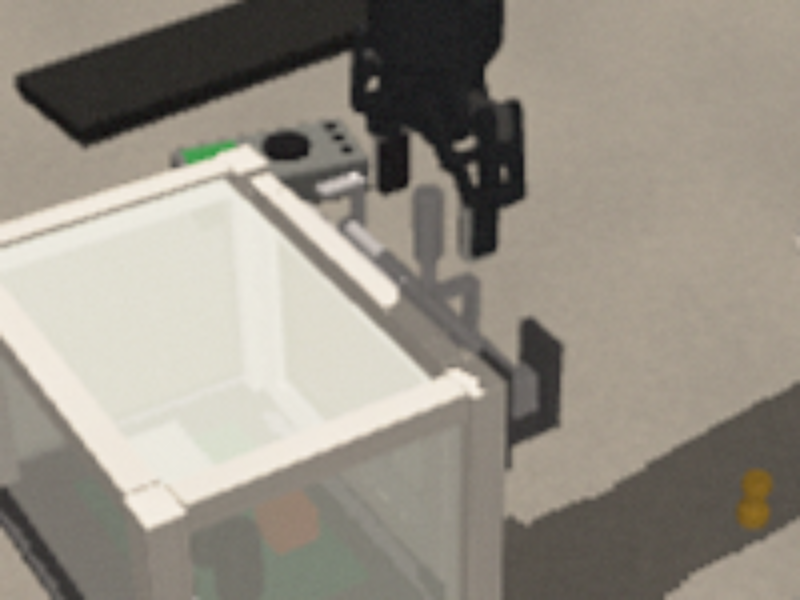

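The fingers straddle the knob (wrist: knob at (303,345) between pads at 200 and 430). Lowering a little more, then closing.

Emit:
carry_out:
  commands:
    - [-1, 0, -6, 5, 0]
    - [-1, 0, -2, 6, 0]
    - [-1, 0, 0, 0, 0]

```text
time_s: 8.2
tcp_pos: [0.5316, -0.0072, 0.1768]
tcp_rot: [0.044, 0.999, 0.015, 0.021]
force: [-0.6, -0.1, -0.5]
grip_width: 0.0854
```

```bash
python3 - <<'E'
from h import *
s=r.observe();print(s['tcp_pos'],s['tcp_rot'],s['force'],to(s,[.5275,-.0045,.175]))
E
```

```text
[ 0.53163063 -0.00715084  0.17679197] [0.04431385 0.99868306 0.0146378  0.02131118] [-0.64426062 -0.13823258 -0.54622437] [4.4 2.2 1.7]
```

Emit:
carry_out:
  commands:
    - [-1, 4, 2, 2, 0]
    - [-1, 0, 0, 0, 0]
    - [0, 0, 0, 0, 0]
    - [1, 0, 0, 0, 0]
    - [1, 0, 0, 0, 0]
    - [1, 0, 0, 0, 0]
    - [1, 0, 0, 0, 0]
    - [1, 0, 0, 0, 0]

```text
time_s: 8.87
tcp_pos: [0.528, -0.0051, 0.1759]
tcp_rot: [0.045, 0.999, 0.015, 0.022]
force: [-0.8, 1.9, -1.0]
grip_width: 0.0166
```

```bash
python3 - <<'E'
from h import *
s,P=wr('w9',['bolt'])
print(s['tcp_pos'],s['tcp_rot'],s['force'],s['grip_width'],s['qpos'])
s,im,d=cap('scene','s9')
cv2.imwrite('pics/s9z.png',cv2.resize(im[150:300,200:400,::-1],(800,600)))
E
```

```text
bolt 0.73 [310. 279.] 10804 [ 0.5231 -0.0079  0.1819]
[ 0.52801571 -0.00511852  0.17593644] [0.04497376 0.99863148 0.01451538 0.02240157] [-0.81640618  1.86016884 -1.01557065] 0.01661339222684104 [-0.02739394  0.09097346 -0.12326536  1.31123265  0.02823095  0.06325596]
```

View pics/s9z.png

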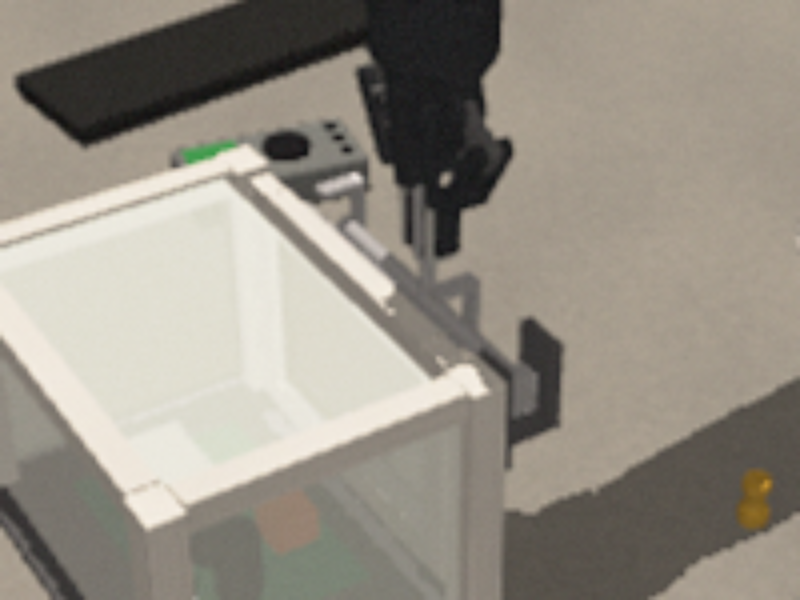

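View pics/w9.png

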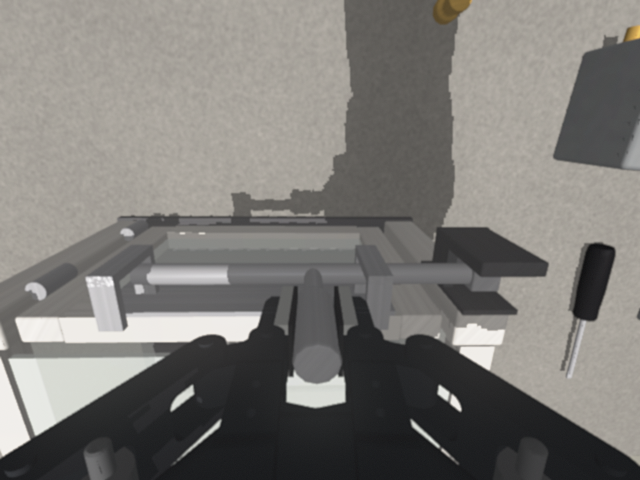

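The knob is held between the pads (width 16.6 mm; wrist: knob at (316,340)). Lifting now.

Emit:
carry_out:
  commands:
    - [1, 0, 0, -5, 0]
    - [1, 0, 0, -5, 0]
    - [1, 0, 0, -4, 0]
    - [1, 0, 0, 0, 0]

```text
time_s: 9.35
tcp_pos: [0.5276, -0.0059, 0.1896]
tcp_rot: [0.045, 0.999, 0.014, 0.022]
force: [2.2, 1.1, -3.2]
grip_width: 0.0166
```

Emit:
carry_out:
  commands:
    - [1, 0, -5, -0.8, 0]
    - [1, 0, -6, -0.3, 0]
    - [1, 0, -6, -0.3, 0]
    - [1, 0, -6, -0.3, 0]

```text
time_s: 9.68
tcp_pos: [0.5251, -0.0295, 0.1901]
tcp_rot: [0.044, 0.999, 0.014, 0.021]
force: [2.2, 3.1, -3.9]
grip_width: 0.0167
```

```bash
python3 - <<'E'
from h import *
s,P=wr('w10',['bolt'])
print(s['tcp_pos'],s['tcp_rot'],s['force'],s['grip_width'],s['ft_torque'])
E
```

```text
bolt 0.7 [316. 279.] 11468 [ 0.522  -0.0298  0.196 ]
[ 0.52511639 -0.02952397  0.19010236] [0.04363368 0.9987305  0.01383879 0.02102337] [ 2.24087083  3.1240658  -3.92661752] 0.01665872014303273 [-0.66679301 -0.28287734  0.03068046]
```

View pics/w10.png

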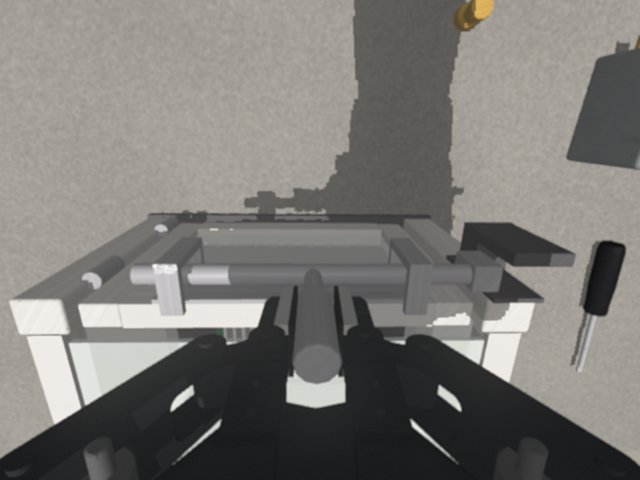

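The bolt passed over the lip: the nose is now at (487,272), left of the cheek, drawn about 24 mm and lifted 14 mm. Pulling the rest.

Emit:
carry_out:
  commands:
    - [1, 0, -6, -0.3, 0]
    - [1, 0, -5, -0.3, 0]
    - [1, 0, -4, -0.3, 0]
    - [1, 0, 0, 0, 0]
    - [1, 0, 0, 0, 0]

```text
time_s: 10.2
tcp_pos: [0.5235, -0.0461, 0.1904]
tcp_rot: [0.045, 0.999, 0.015, 0.021]
force: [1.6, 5.1, -4.0]
grip_width: 0.0167
```

```bash
python3 - <<'E'
from h import *
s,P=wr('w11',['bolt'])
print(s['tcp_pos'],s['tcp_rot'],s['force'],s['grip_width'],s['ft_torque'])
M=R.from_quat(s['tcp_rot']).as_matrix()
# plan: from current tcp, rotate about hinge; knob world at gate angle 0
yw=np.radians(-5.7);cx=np.array([np.cos(yw),np.sin(yw)]);cy=np.array([-np.sin(yw),np.cos(yw)])
knob0=np.array([.5265,-.0055]);org=knob0+.028*cx-.045*cy;H=org-.122*cy
print('hinge',H,'origin',org)
p=s['tcp_pos'][:2];v=p-H
for a in (5,10,15,20): 
    t=np.radians(a);q=H+np.array([[np.cos(t),-np.sin(t)],[np.sin(t),np.cos(t)]])@v
    print(a,q,to(s,[q[0],q[1],s['tcp_pos'][2]]))
E
```

```text
bolt 0.62 [316. 279.] 10535 [ 0.5197 -0.0464  0.1965]
[ 0.52347663 -0.04609851  0.19038645] [0.04467191 0.99867326 0.01472215 0.02096196] [ 1.59120906  5.05938671 -4.00897086] 0.016689713600557238 [-0.34178309 -0.21411352  0.04800961]
hinge [ 0.53777516 -0.17445523] origin [ 0.54989217 -0.05305845]
5 [ 0.51234401 -0.04783314] [10.9 -2.7 -0.5]
10 [ 0.50140494 -0.05053145] [21.6 -6.4 -1.1]
15 [ 0.49074267 -0.05417289] [ 31.8 -10.9  -1.6]
20 [ 0.48043835 -0.05872975] [ 41.7 -16.4  -2.2]
```

View pics/w11.png

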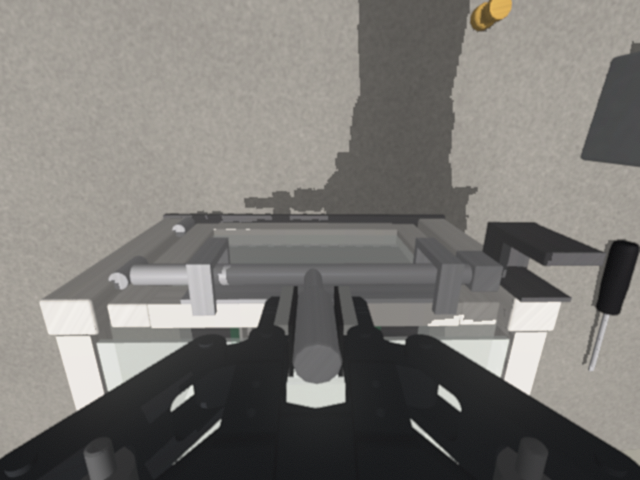

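The nose (485,272) is clear of the keeper, about 40 mm drawn. Swinging the gate, turning the tool with it.

Emit:
carry_out:
  commands:
    - [1, 3, -0.6, -0.1, -1.2]
    - [1, 5.5, -1, -0.2, -2.5]
    - [1, 5.5, -1, -0.2, -2.5]
    - [1, 5.5, -1, -0.2, -2.5]
    - [1, 5.5, -1, -0.2, -2.5]

```text
time_s: 10.72
tcp_pos: [0.498, -0.0488, 0.1897]
tcp_rot: [-0.06, 0.998, 0.013, 0.022]
force: [1.8, 1.8, -3.8]
grip_width: 0.0169
```

```bash
cat > g.py <<'E'
from h import *
def gate():
    s=r.observe()
    H=np.array([.5378,-.1745]);v=s['tcp_pos'][:2]-H;v0=np.array([.5235,-.0461])-H
    a=np.degrees(np.arctan2(v[1],v[0])-np.arctan2(v0[1],v0[0]));M=R.from_quat(s['tcp_rot']).as_matrix()
    print('t',s['time_s'],'ang',a,'radius',np.linalg.norm(v),np.linalg.norm(v0),'yaw lean',np.degrees(np.arctan2(M[0,1],M[1,1])),s['tcp_pos'],s['tcp_rot'],'F',s['force'],s['grip_width'],s['qvel'].round(3))
E
python3 -c "
from g import *
gate()"
```

```text
t 10.7167 ang 11.234288454519886 radius 0.13182210453286528 0.1291938466026923 yaw lean -6.885208804336362 [ 0.49796471 -0.04884087  0.18970347] [-0.05974895  0.99787093  0.0134187   0.02244117] F [ 1.84448692  1.82891503 -3.7971787 ] 0.016881524081144243 [-0.046 -0.126 -0.136 -0.005  0.01  -0.606]
```

Emit:
carry_out:
  commands:
    - [1, 5, -1.4, -0.2, -2.2]
    - [1, 5, -1.4, -0.2, -2.2]
    - [1, 5, -1.4, -0.2, -2.2]
    - [1, 3, -0.8, -0.1, -1]
    - [1, 0, 0, 0, 0]
    - [1, 0, 0, 0, 0]

```text
time_s: 11.22
tcp_pos: [0.4785, -0.0544, 0.1899]
tcp_rot: [-0.132, 0.991, 0.014, 0.024]
force: [2.0, 2.2, -3.4]
grip_width: 0.0166
```

```bash
python3 -c "
from g import *
gate()
s,im,d=cap('scene','s12');cv2.imwrite('pics/s12z.png',cv2.resize(im[150:300,200:400,::-1],(800,600)))
wr('w12',['bolt'])
s,im,d=cap('top','t12');cv2.imwrite('pics/t12z.png',cv2.resize(im[140:290,280:480,::-1],(800,600)))
gate()"
```

```text
t 11.2167 ang 19.908171767788257 radius 0.13397288831793266 0.1291938466026923 yaw lean -15.246329132182769 [ 0.47851793 -0.05435687  0.18992892] [-0.1323195   0.99080729  0.01444793  0.02416033] F [ 2.02022924  2.21090189 -3.35604667] 0.0165778678204457 [-0.    -0.006 -0.005 -0.001  0.005 -0.006]
bolt 0.64 [317. 279.] 10978 [ 0.4728 -0.0561  0.196 ]
t 11.4167 ang 19.876566477047945 radius 0.1338200032416385 0.1291938466026923 yaw lean -15.254607927710259 [ 0.47865179 -0.05446133  0.1897604 ] [-0.13239732  0.99080528  0.01433522  0.023882  ] F [ 1.76326503  3.69085158 -4.06066512] 0.01659814794619448 [-0.     0.001  0.     0.001 -0.003 -0.003]
```

View pics/s12z.png

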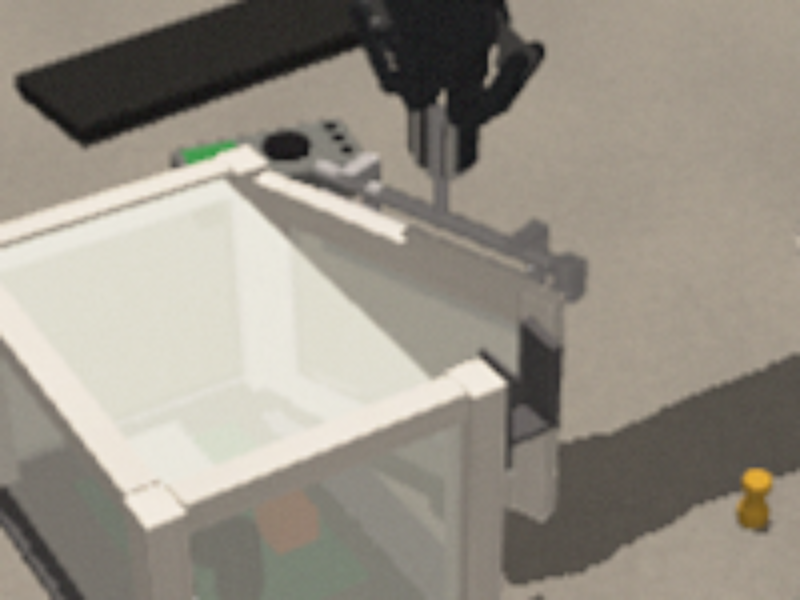

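View pics/w12.png

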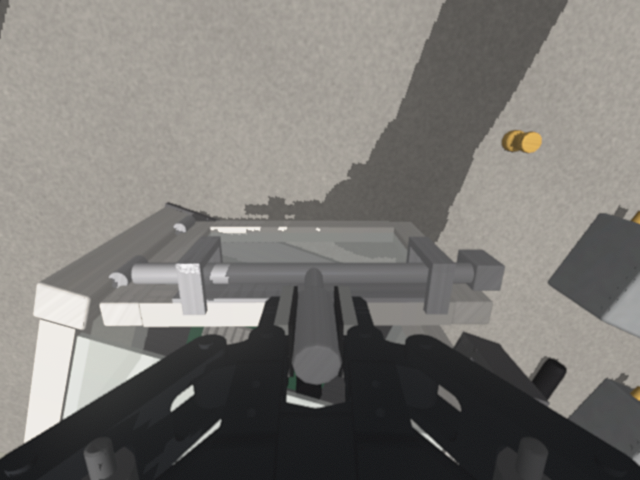

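View pics/t12z.png

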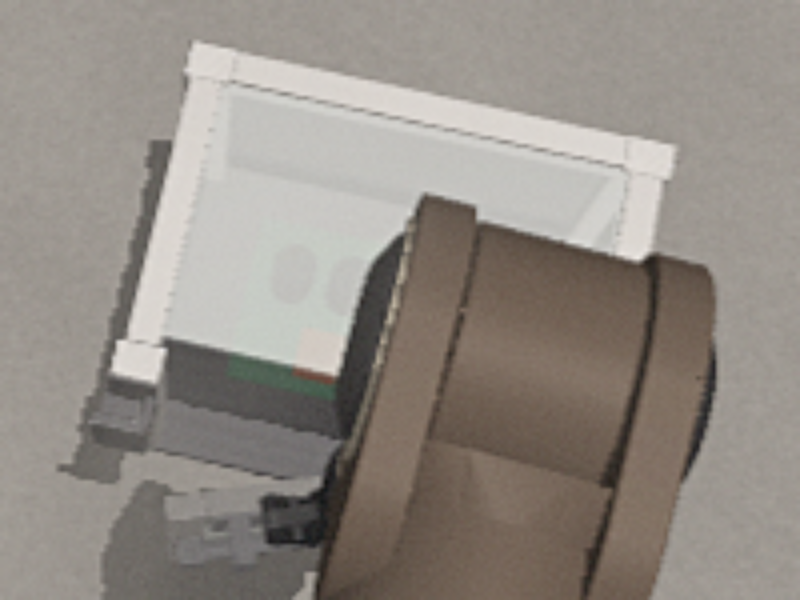

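The gate stands about 20° open. The nose (487,270 in the wrist picture) is well clear of the keeper, the knob is gripped and everything is still. Handing in.

```bash
python3 -c "
from g import *
print(r.sign_off());gate()"
```

```text
the job is handed in; nothing more can be done
None
the job is handed in; nothing more can be done
```

I pressed the discharge plunger, drew the bolt over the keeper lip and swung the gate open. I then handed in at about 11.4 s while still gripping the knob. No verdict is reported, and the state could not be read after hand-in.

- **Plunger:** I used the box nearest the base, with its head at about (0.462, 0.299). I held it at its stop for over 1 s. In the scene picture the head had dropped by about 12 mm, and the force was 9 N, above the 7 N spring.
- **Bolt:** I lifted it about 14 mm over the lip and drew it about 40 mm. By arm position it eased to about 36 mm while the gate swung, and the wrist picture showed the nose still clear.
- **Gate:** Both the arm position and the pictures put it at about 20° open, with joint speeds near zero. The grip width was 16.6 mm on the knob.
- **Bystanders:** I did not measure them again at the end. The arm never came near the adapter, meter or screwdriver, and the adapter and meter looked undisturbed in the last pictures.

Two things did not match what I expected:

- **TCP position:** The real fingertips sat about 36 mm behind the stated TCP by the plunger's stop, and about 43 mm by wrist depth. I corrected for this by feel and with the cameras.
- **Push force and tilt:** The first press peaked at about 43 N on the fingertips, and I eased it off on the next move. The tool also drifted about 3° off vertical over the run.

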